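Tamp the mosaic stones level

TASK

In one of the two plywood bins of chunky mosaic stones, the two middle chunks stand up proud of the others. Take the wooden tamper with the wide round foot by its handle and press those two chunks down until they are bedded level with the stones around them, without touching the two chunks with the gripper or arm. Then stand the tamper upright on the bare table, clear of the bin, and let go.

Things in the scene. Friction and masses are not known exactly. Their poses are not given: they have to be found in the camera images.
- tamper: Wooden hand tamper standing on its foot on the table: flat round foot 76 mm in diameter, 16 mm thick, with an upright round handle 28 mm in diameter on its centre; 105 mm tall in all, about 200 g. Origin: centre of the foot's underside; z runs up the handle. The smaller all-glass paint muller standing near it (54 mm foot, 80 mm tall) is a bystander.
- bin: The plywood bin to tamp, fixed: outside 136 x 110 x 42 mm (x, y, z), walls and floor 6 mm. Origin: centre of its underside, z up. Four loose stone blocks, 22 mm high, stand in its corners (tops 28 mm above the table); the two proud chunks sit between them on the line x = 0, 22 mm either side of its centre. A twin bin with all its stones level stands elsewhere, not listed.
- chunk_a: Loose stone chunk 36 x 38 x 22 mm, its lower half tapering at 45 degrees to a keel 12 mm wide. It rides in the gap between the blocks on the bin's -y side, top 45 mm above the table. A push from above of a few N (under 15) spreads the blocks and it drops to the bin's floor, top then 28 mm above the table. Origin: centre of its underside (23 mm up at first, 6 mm when bedded), z up.
- chunk_b: The second such chunk, same size and behaviour, on the bin's +y side. The tamper's foot, centred on the bin, presses on both at once; the foot clears the bin's long walls by 11 mm.
Not all that is in view belongs to the job. Of the things that look like the tamper, the largest one is meant. What is shaped like the bin but purple is not meant.

How it is judged:
By the outcome, as a careful person would: the job done as asked, in the order asked, and still so for the second after the job is handed in, with the robot touching nothing.
It also fails if it takes over 45 s, if anything falls off the work surface, if the arm or the gripper's body presses on something with over 40 N, if the wrist force passes 120 N, or if a joint passes its speed limit or range.

ROBOT

A 7-joint arm with a two-finger parallel gripper is mounted at the origin on the work surface. World frame = base frame: x ahead of the robot, y to its left, z up, the work surface at z = 0. Lengths are in m, angles in rad, forces in N, time in s.
With the tool pointing down it reaches from about 0.35 to 0.9 m from the base axis. Payload 8.1 kg.
Tool frame: the origin (TCP) lies between the finger pads; the fingertips stand 11 mm ahead of it and the grasp point (between the pads) lies 8 mm behind it; z points along the fingers, y is the line along which they close (so a half turn about z gives the same grasp; the last joint's range is limited). The gripper opens to 92 mm and grips with 3 to 60 N. Pads are 19 mm wide; open, the fingers measure 130 mm over their backs; the gripper's body (75 mm by 190 mm) begins 47 mm behind the grasp point.
Start: joints at [1.199, 0.434, 0.025, 1.573, -0.012, 1.134, -0.075], TCP at [0.166, -0.603, 0.238] pointing down, gripper open.
Joint ranges: [-2.62, 2.62], [-0.44, 2.09], [-1.27, 1.32], [0.08, 2.57], [-1.32, 4.46], [0.12, 2], [-2.74, 2.74]. Speed limits (rad/s): [2.22, 2.22, 3.01, 3.01, 3.14, 3.14, 3.14].

INTERFACE

Orientations are given as a rotation vector (axis times angle).
In Python, from cell import observe, get_image, camera_params, sign_off gives the robot as it stands.
- The arm moves only by the shell command python3 -m pendant 'ROWS' [FORCE]. ROWS is JSON, one flat list of numbers, 7 for each row, row after row: the shift along the tool's x, y, z in m, then the turn, a rotation vector about the tool's x, y, z in rad, then the finger opening in m, from 0 to 0.0918. In form: [dx, dy, dz, rx, ry, rz, jaw, dx, dy, dz, rx, ry, rz, jaw, ...]. A call has 1 to 10 rows; each row shifts and turns the commanded pose from where the row before left it, along the tool's axes as they then stand; what a row does not reach is not made up. A row lasts 1/8 s, in which the tool goes at most 62.5 mm and 10.7 degrees, less where a joint would pass 70% of its speed; a pose out of reach is approached as far as the arm can. A call is refused whole if a number of a shift passes 0.0625 or a number of a turn 0.188, either way. A call with a gripper value outside its range is refused whole. The fingers move at their own pace and stop on an object; FORCE is the grip in N (left out, the last holds). Time passes only in rows, so rows that do not move let the fingers close. It gives the time, the measured TCP pose, the force, the opening and the grip force at its end, in the units of the state.
- observe(): the state, without advancing time (a new reading comes with each control period).
- get_image(name): name is "scene" or "top" or "wrist"; returns the picture (400x640x3 uint8, red, green, blue); there is no depth.
- camera_params(name): a dict with "intrinsics" (3x3 intrinsics, pixels), "dist" ([k1, k2, p1, p2, k3] as OpenCV has them; the pictures are not rectified), "eye" and "rotation" of the camera in the world; the wrist camera has in their place "T_tool_cam" (4x4, takes a point from camera to tool coordinates, whose origin is the TCP and whose axes are the flange's). Camera axes: x right, y down, z forward; pixel columns grow to the right and rows downward; lengths in m; the calibration is good to about 2 mm. A picture is of the moment at which its call begins: read the wrist's pose just before it. camera_params takes no time and is no camera call.
- sign_off(): hands the job in; it is judged then, once.
The state is a dict: "clock": time; "joints": joint angles; "dq": joint speeds; "joint_efforts": joint torques, N m; "position": TCP position; "ee_rot": TCP orientation; "force": force on the tool from outside, world axes, zero at the start; "ft_torque": the same for the moment, N m; "width": opening from 0.0 (shut) to 1.0 (fully open); "gripper_force": force on a finger pad.
Only numpy, scipy, OpenCV 4.12 (cv2) and the standard library are available. Lean on these libraries where they do the work, as an engineer would, in place of code of your own. Each camera call takes 0.05 s, during which the arm holds its last target. There are 200 camera calls.

## Working session

There is one attempt and no reset: what is moved stays moved. The work goes in short steps, Python scripts to look and compute and a shell command to move; the robot and the scene stay as the last step left them, time stands still between calls to the robot, and variables do not carry over. Pictures are saved under pics/ and viewed, at most 10 in all, crops included, and the job is handed in when it is done.

```bash
mkdir -p pics
python3 - <<'E'
from cell import *
import cv2,numpy as np
for n in("top","scene"):
    cv2.imwrite(f"pics/{n}0.png",get_image(n)[...,::-1]); p=camera_params(n); print(n,np.round(p["intrinsics"],1).tolist(),p["dist"],p["eye"],np.round(p["rotation"],3).tolist())
print(np.round(camera_params("wrist")["T_tool_cam"],3).tolist())
s=observe();print(s["clock"],s["position"],s["ee_rot"],s["width"],s["force"])
E
```

```text
top [[406.9, 0.0, 313.7], [0.0, 406.9, 201.8], [0.0, 0.0, 1.0]] [-0.0733204  0.         0.         0.         0.       ] [ 0.45348973 -0.07305774  0.84246826] [-2.135, 2.109, -0.141]
scene [[383.9, 0.0, 322.2], [0.0, 383.9, 199.6], [0.0, 0.0, 1.0]] [-0.02187279  0.          0.          0.          0.        ] [ 0.88155307 -0.38475175  0.68200934] [-2.375, -0.94, 0.296]
[[-0.001, -0.955, -0.298, 0.081], [1.0, -0.001, -0.001, 0.0], [0.001, -0.298, 0.955, -0.148], [0.0, 0.0, 0.0, 1.0]]
0.1 [ 0.1658101  -0.6021462   0.23703653] [-3.11191721e+00 -4.20703037e-01  4.90759716e-04] 1.0003377908128828 [ 0.14759632  0.49471539 -0.16415149]
```

View pics/top0.png

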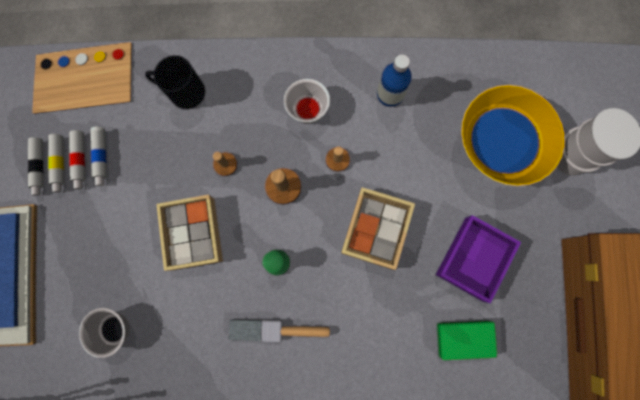

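View pics/scene0.png

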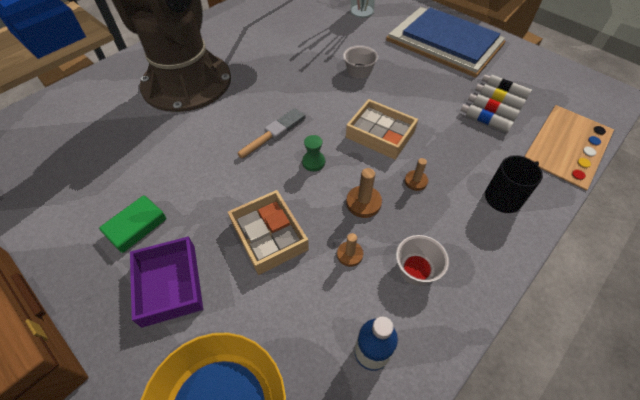

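```bash
cat > h.py <<'E'
import cv2,numpy as np
from cell import *
from scipy.spatial.transform import Rotation as R
def ray(n,uv,st=None):
    p=camera_params(n); K=np.array(p["intrinsics"]);d=np.array(p["dist"])
    q=cv2.undistortPoints(np.array(uv,float).reshape(-1,1,2),K,d).reshape(-1,2)
    q=np.c_[q,np.ones(len(q))]
    if n=="wrist":
        T=np.array(p["T_tool_cam"]);Rt=R.from_rotvec(st["ee_rot"]).as_matrix()
        return np.array(st["position"])+Rt@T[:3,3],q@(Rt@T[:3,:3]).T
    r=np.array(p["rotation"]); M=R.from_rotvec(r).as_matrix() if r.size==3 else r
    return np.array(p["eye"]),q@M.T
def atz(n,uv,z,st=None):
    e,d=ray(n,uv,st); z=np.broadcast_to(z,(len(d),)); return e+d*((z-e[2])/d[:,2])[:,None]
def proj(n,P,st=None):
    p=camera_params(n); K=np.array(p["intrinsics"]);d=np.array(p["dist"])
    if n=="wrist":
        T=np.array(p["T_tool_cam"]);Rt=R.from_rotvec(st["ee_rot"]).as_matrix();e=np.array(st["position"])+Rt@T[:3,3];M=Rt@T[:3,:3]
    else:
        r=np.array(p["rotation"]); M=R.from_rotvec(r).as_matrix() if r.size==3 else r; e=np.array(p["eye"])
    rv=cv2.Rodrigues(M.T)[0]
    return cv2.projectPoints(np.array(P,float).reshape(-1,1,3),rv,-M.T@e,K,d)[0].reshape(-1,2)
E
python3 - <<'E'
from h import *
t=cv2.imread("pics/top0.png");s=cv2.imread("pics/scene0.png")
f=lambda a:cv2.resize(a,(400,300),interpolation=cv2.INTER_CUBIC)
c=[t[180:285,330:470-0],t[180:285,130:270],s[180:285,200:340],s[90:195,310:450]]
cv2.imwrite("pics/c1.png",np.vstack([np.hstack([f(c[0]),f(c[1])]),np.hstack([f(c[2]),f(c[3])])]))
print(atz("top",[(283,185),(380,228),(188,232),(320,200),(420,200)],[.01,.04,.04,0,0]).round(3))
print("handle top",atz("top",[(279,177)],.105).round(3),atz("scene",[(366,173)],.105).round(3),"foot scene",atz("scene",[(364,201)],.01).round(3))
E
```

```text
[[ 0.625  0.018  0.01 ]
 [ 0.534 -0.179  0.04 ]
 [ 0.521  0.204  0.04 ]
 [ 0.596 -0.059  0.   ]
 [ 0.598 -0.269  0.   ]]
handle top [[0.621 0.016 0.105]] [[0.623 0.016 0.105]] foot scene [[0.626 0.02  0.01 ]]
```

View pics/c1.png

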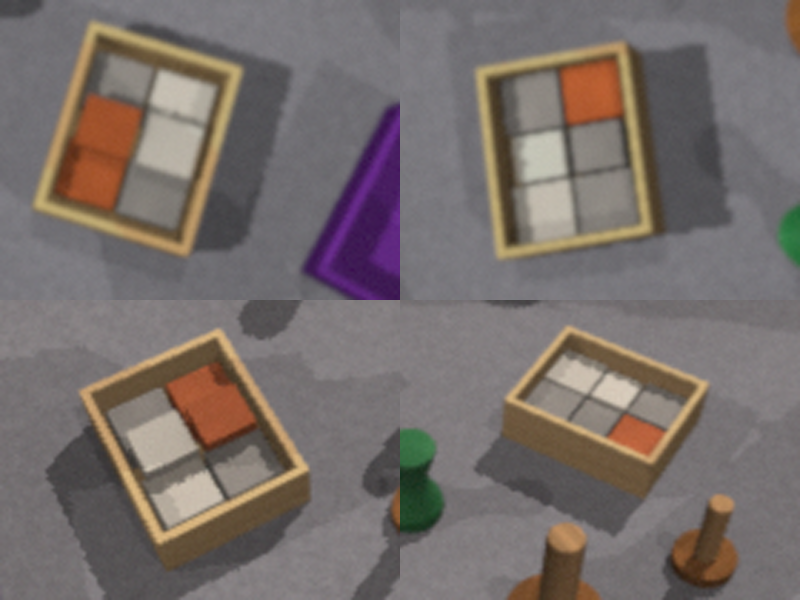

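```bash
python3 - <<'E'
from h import *
a=atz("top",[(362.2,187.7),(414.7,203.8),(396.5,268.9),(342.6,252.8)],.042)
b=atz("scene",[(277.7,191.2),(228.7,212.6),(257,264),(307.5,238.8)],.042)
for q in(a,b): print(q.round(3).tolist(),q.mean(0).round(4),np.linalg.norm(np.diff(q[[0,1,2,3,0]],axis=0),axis=1).round(3))
E
python3 -m pendant '[0,0,-0.04,0,0,0,0.0918, 0.047,-0.037,0,0,0,0,0.0918, 0.047,-0.037,0,0,0,0,0.0918, 0.047,-0.037,0,0,0,0,0.0918, 0.047,-0.037,0,0,0,0,0.0918, 0.047,-0.037,0,0,0,0,0.0918, 0.047,-0.037,0,0,0,0,0.0918]' 20
```

```text
[[0.615, -0.144, 0.042], [0.583, -0.248, 0.042], [0.455, -0.21, 0.042], [0.485, -0.105, 0.042]] [ 0.5342 -0.177   0.042 ] [0.109 0.134 0.109 0.136]
[[0.492, -0.103, 0.042], [0.459, -0.206, 0.042], [0.585, -0.242, 0.042], [0.616, -0.141, 0.042]] [ 0.5381 -0.1728  0.042 ] [0.108 0.131 0.105 0.13 ]
clock: 0.98
position: [0.3796, -0.3119, 0.2776]
ee_rot: [3.113, 0.421, -0.0]
force: [1.1, -0.2, 0.6]
width: 0.997
gripper_force: 0.0
```

```bash
python3 -m pendant '[0.0458,-0.036,0,0,0,0,0.0918, 0.0458,-0.036,0,0,0,0,0.0918, 0.0458,-0.036,0,0,0,0,0.0918, 0.0458,-0.036,0,0,0,0,0.0918, 0.0458,-0.036,0,0,0,0,0.0918, 0.0458,-0.036,0.02,0,0,0,0.0918, 0.0458,-0.036,0.03,0,0,0,0.0918,0,0,0.03,0,0,0,0.0918,0,0,0,0,0,0,0.0918]'
python3 - <<'E'
from h import *
s=observe();cv2.imwrite("pics/w1.png",get_image("wrist")[...,::-1])
print(s["position"],s["ee_rot"],s["force"]); p=s["position"]
print(proj("wrist",[(.622,.016,.105),(.622,.016,0)],s))
E
```

```text
clock: 2.1
position: [0.6177, 0.0123, 0.1963]
ee_rot: [-3.113, -0.422, 0.009]
force: [-0.9, -0.6, -0.4]
width: 1.0
gripper_force: 0.0
[0.61774759 0.01228581 0.19633743] [-3.11288683 -0.42234336  0.00915272] [-0.85611786 -0.58581788 -0.43341644]
[[314.25762003 194.49103738]
 [315.22682165 165.18414133]]
```

View pics/w1.png

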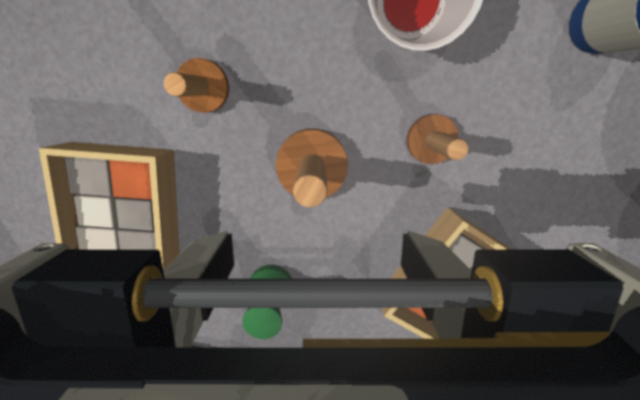

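Run:
```python
from h import *
s=observe(); M=R.from_rotvec(s["ee_rot"]).as_matrix(); p=np.array(s["position"])
for q in (atz("wrist",[(310,190)],.105,s),atz("wrist",[(312,164)],.016,s)): print(q.round(4),(M.T@(q[0]-p)).round(4))
print((M.T@(np.array([0,0,-1]))).round(4), "green",atz("wrist",[(265,315)],.07,s))
```

```text
[[0.6253 0.0194 0.105 ]] [ 0.0087 -0.0057  0.0933]
[[0.6269 0.0197 0.016 ]] [ 0.0105 -0.0055  0.1823]
[2.8e-03 1.0e-04 1.0e+00] green [[0.47349756 0.02742286 0.07      ]]
```

```bash
python3 -m pendant '[0.0095,-0.0055,0.02,0,0,0,0.0918, 0,0,0.035,0,0,0,0.0918, 0,0,0.035,0,0,0,0.0918,0,0,0.028,0,0,0,0.0918,0,0,0,0,0,0,0.0918]'; python3 -m pendant '[0,0,0,0,0,0,0,0,0,0,0,0,0,0,0,0,0,0,0,0,0,0,0,0,0,0,0,0,0,0,0,0,0,0,0,0,0,0,0,0,0,0]' 35
```

```text
clock: 2.78
position: [0.6261, 0.0195, 0.0795]
ee_rot: [-3.113, -0.42, 0.005]
force: [-0.1, -0.3, 0.9]
width: 1.001
gripper_force: 0.0
clock: 3.52
position: [0.6272, 0.02, 0.0811]
ee_rot: [3.113, 0.421, -0.0]
force: [0.3, 0.2, -0.5]
width: 0.397
gripper_force: 0.0
```

```bash
python3 -m pendant '[0,0,0,0,0,0,0,0,0,0,0,0,0,0,0,0,0,0,0,0,0]'; python3 -m pendant '[0,0,-0.03,0,0,0,0,0,0,-0.06,0,0,0,0,0,0,0,0,0,0,0]'
python3 - <<'E'
from h import *
s=observe();cv2.imwrite("pics/w2.png",get_image("wrist")[...,::-1]);print(s["position"],s["ee_rot"],s["width"])
M=R.from_rotvec(s["ee_rot"]).as_matrix(); print((M.T@(np.array([.535,-.176,0])-[.6269,.0197,0])).round(4))
E
```

```text
clock: 3.9
position: [0.6271, 0.0201, 0.081]
ee_rot: [-3.113, -0.421, 0.0]
force: [-0.4, -0.1, -0.7]
width: 0.298
gripper_force: 35.0
clock: 4.28
position: [0.6301, 0.0207, 0.176]
ee_rot: [3.113, 0.421, 0.014]
force: [1.4, -0.5, -1.7]
width: 0.301
gripper_force: 35.0
[0.63013893 0.02065801 0.17599595] [3.11295182 0.42061875 0.01351519] 0.30144808987953337
[-0.1405  0.1643 -0.001 ]
```

View pics/w2.png

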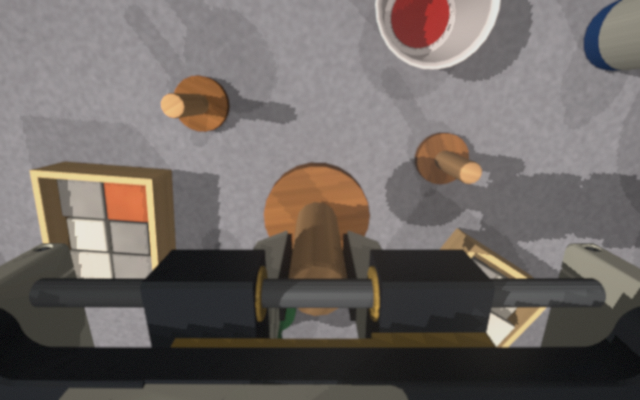

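```bash
python3 -m pendant '[-0.0285,0.0327,0,0,0,0,0,-0.0285,0.0327,0,0,0,0,-0.0285,0.0327,0,0,0,0,-0.0285,0.0327,0,0,0,0,-0.0285,0.0327,0,0,0,0,0,0,0,0,0,0,0,0,0,0,0,0,0,0]'
python3 - <<'E'
from h import *
s=observe();print(s["position"],s["ee_rot"],s["force"])
M=R.from_rotvec(s["ee_rot"]).as_matrix(); print("z",M[:,2])
t=get_image("top")[...,::-1];c=get_image("scene")[...,::-1]
f=lambda a:cv2.resize(a,(400,300),interpolation=cv2.INTER_CUBIC)
cv2.imwrite("pics/c2.png",np.hstack([f(t[160:280,300:460]),f(c[155:275,180:340])]))
p=np.array(s["position"]); b=p-M[:,2]*-.0805
print("foot bottom",b, proj("scene",[b],s),proj("top",[b],s))
E
```

```text
[0.62855842 0.02024457 0.17330482] [3.1129742  0.42047142 0.00697027] [-0.50731359 -0.2672848  -2.45700623]
z [ 4.44377829e-03  2.54715585e-04 -9.99990094e-01]
foot bottom [0.62891614 0.02026507 0.09280562] [[369.17336916 177.52472357]] [[277.54035212 174.27716357]]invalid input
```

View pics/c2.png

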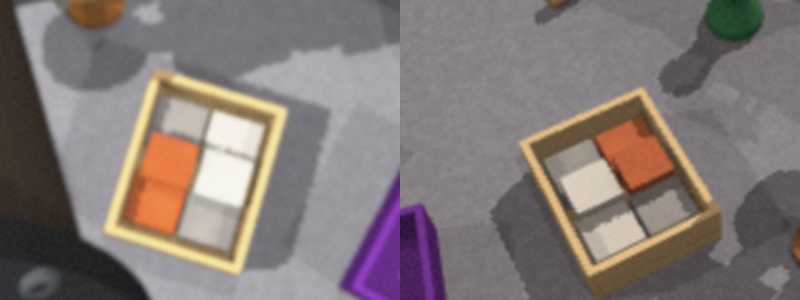

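The move was refused (wrong count); the pictures show the bin clear, with orange and white middle chunks proud. I'll send the move again.

```bash
python3 -m pendant '[-0.0282,0.0327,0,0,0,0,0,-0.0282,0.0327,0,0,0,0,-0.0282,0.0327,0,0,0,0,-0.0282,0.0327,0,0,0,0,-0.0282,0.0327,0,0,0,0,0,0,0,0,0,0,0,0,0,0,0,0,0]'
python3 -m pendant '[-0.0282,0.0327,0,0,0,0,0, -0.0282,0.0327,0,0,0,0,0, -0.0282,0.0327,0,0,0,0,0, -0.0282,0.0327,0,0,0,0,0, -0.0282,0.0327,0,0,0,0,0, 0,0,0,0,0,0,0]'
python3 - <<'E'
from h import *
s=observe();print(s["position"],s["ee_rot"],s["force"])
M=R.from_rotvec(s["ee_rot"]).as_matrix(); print("z",M[:,2])
t=get_image("top")[...,::-1];c=get_image("scene")[...,::-1]
f=lambda a:cv2.resize(a,(400,300),interpolation=cv2.INTER_CUBIC)
cv2.imwrite("pics/c3.png",np.hstack([f(t[160:280,300:460]),f(c[155:275,180:340])]))
E
```

```text
clock: 5.18
position: [0.5315, -0.1794, 0.1692]
ee_rot: [3.114, 0.411, -0.007]
force: [-0.7, -0.8, -2.4]
width: 0.3
gripper_force: 35.0
[ 0.53153771 -0.1793685   0.16923092] [ 3.11383792  0.41073301 -0.00726085] [-0.65838686 -0.78179896 -2.39240742]
z [-0.00448259 -0.00137213 -0.99998901]invalid input
```

View pics/c3.png

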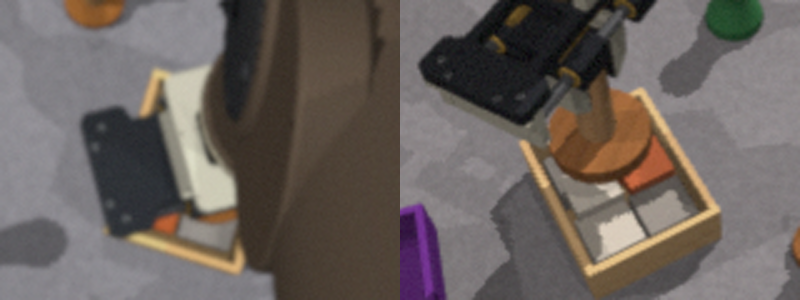

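```bash
python3 -m pendant '[0,0,0,0,0,0,0, 0,0,0,0,0,0,0]'
python3 - <<'E'
from h import *
s=observe();print(s["position"],s["ee_rot"])
g=lambda x,y:(180+(x-400)*.4,155+y*.4)
print("foot ctr",atz("scene",[g(602,128)],.0965))
b=atz("scene",[g(640,94),g(525,146),g(590,273),g(716,214)],.042);print(b.round(3).tolist(),b.mean(0))
M=R.from_rotvec(s["ee_rot"]).as_matrix();print(M.T@(np.array([.536,-.175,0])-s["position"]),M[:,2])
E
```

```text
clock: 5.52
position: [0.535, -0.1738, 0.1708]
ee_rot: [-3.112, -0.424, 0.0]
force: [-0.3, -0.6, -1.3]
width: 0.297
gripper_force: 35.0
[ 0.53497896 -0.17380868  0.17080003] [-3.11235336e+00 -4.23721272e-01  4.18257379e-04]
foot ctr [[ 0.52753627 -0.17162905  0.0965    ]]
[[0.492, -0.108, 0.042], [0.463, -0.205, 0.042], [0.584, -0.243, 0.042], [0.617, -0.145, 0.042]] [ 0.53900375 -0.17529714  0.042     ]
[0.0006983  0.00151651 0.17079908] [-3.35189765e-04  4.87854449e-04 -9.99999825e-01]
```

```bash
python3 -m pendant '[0.001,0.001,0.015,0,0,0,0, 0,0,0.015,0,0,0,0, 0,0,0.01,0,0,0,0, 0,0,0,0,0,0,0]' 60; python3 -m pendant '[0,0,0.005,0,0,0,0, 0,0,0.005,0,0,0,0, 0,0,0.003,0,0,0,0]'
```

```text
clock: 6.02
position: [0.5351, -0.1755, 0.1298]
ee_rot: [-3.112, -0.421, 0.003]
force: [0.9, -0.0, -1.7]
width: 0.296
gripper_force: 60.0
clock: 6.4
position: [0.5365, -0.1758, 0.1185]
ee_rot: [3.113, 0.421, 0.002]
force: [-1.4, 2.0, 17.0]
width: 0.296
gripper_force: 60.0
```

```bash
python3 -m pendant '[0,0,0.003,0,0,0,0, 0,0,0.003,0,0,0,0, 0,0,0,0,0,0,0]'; python3 -m pendant '[0,0,0.003,0,0,0,0, 0,0,0,0,0,0,0]'
```

```text
clock: 6.78
position: [0.5354, -0.1756, 0.1115]
ee_rot: [-3.113, -0.421, 0.002]
force: [0.6, 0.8, -2.2]
width: 0.294
gripper_force: 60.0
clock: 7.02
position: [0.5359, -0.1757, 0.109]
ee_rot: [-3.113, -0.421, 0.0]
force: [0.2, -0.4, -1.3]
width: 0.295
gripper_force: 60.0
```

```bash
python3 -m pendant '[0,0,0.002,0,0,0,0, 0,0,0,0,0,0,0]'; python3 -m pendant '[0,0,0.001,0,0,0,0, 0,0,0,0,0,0,0]'
```

```text
clock: 7.28
position: [0.5362, -0.1755, 0.1087]
ee_rot: [3.113, 0.421, 0.001]
force: [-5.8, 3.0, 16.6]
width: 0.299
gripper_force: 60.0
clock: 7.52
position: [0.5362, -0.1754, 0.1087]
ee_rot: [3.112, 0.421, 0.002]
force: [-9.1, 2.9, 27.0]
width: 0.298
gripper_force: 60.0
```

```bash
python3 -m pendant '[0,0,-0.003,0,0,0,0, 0,0,-0.02,0,0,0,0, 0,0,-0.045,0,0,0,0, 0.0282,-0.0327,0,0,0,0,0, 0.0282,-0.0327,0,0,0,0,0, 0.0282,-0.0327,0,0,0,0,0, 0.0282,-0.0327,0,0,0,0,0, 0.0272,-0.0337,0,0,0,0,0, 0,0,0,0,0,0,0, 0,0,0,0,0,0,0]'
python3 - <<'E'
from h import *
s=observe();print(s["position"],s["ee_rot"],s["force"])
t=get_image("top")[...,::-1];c=get_image("scene")[...,::-1]
f=lambda a:cv2.resize(a,(400,300),interpolation=cv2.INTER_CUBIC)
cv2.imwrite("pics/c4.png",np.hstack([f(t[160:280,300:460]),f(c[155:275,180:340])]))
M=R.from_rotvec(s["ee_rot"]).as_matrix();print(M.T@(np.array([.627,.0197,.0805])-s["position"]),M[:,2])
E
```

```text
clock: 8.78
position: [0.6269, 0.0195, 0.1736]
ee_rot: [3.113, 0.421, -0.002]
force: [0.5, -0.5, -2.3]
width: 0.298
gripper_force: 60.0
[0.62686019 0.01949889 0.17355418] [ 3.11265742e+00  4.20833895e-01 -1.75707863e-03] [ 0.52232311 -0.46823488 -2.27282216]
[ 0.00029904 -0.00019953  0.09305381] [-1.02632043e-03 -7.59377858e-04 -9.99999185e-01]
```

View pics/c4.png

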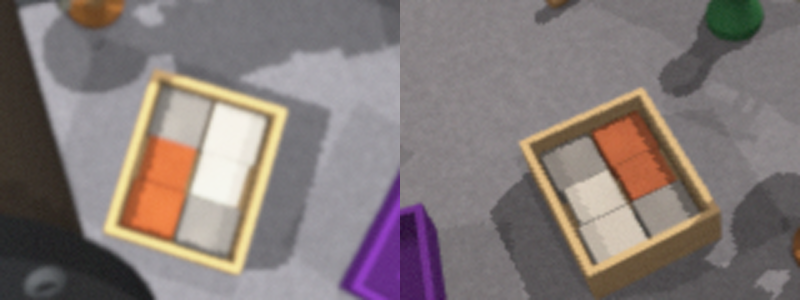

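Both chunks are level in both views. Next I set the tamper down where it stood.

```bash
python3 -m pendant '[0,0,0.03,0,0,0,0, 0,0,0.03,0,0,0,0, 0,0,0.02,0,0,0,0, 0,0,0.008,0,0,0,0, 0,0,0,0,0,0,0]'; python3 -m pendant '[0,0,0.003,0,0,0,0, 0,0,0.002,0,0,0,0, 0,0,0,0,0,0,0]'
```

```text
clock: 9.5
position: [0.627, 0.0193, 0.0861]
ee_rot: [3.113, 0.419, -0.001]
force: [0.4, 0.4, -1.8]
width: 0.299
gripper_force: 60.0
clock: 9.88
position: [0.6273, 0.0201, 0.0813]
ee_rot: [3.113, 0.421, 0.0]
force: [-0.1, 1.2, -2.8]
width: 0.298
gripper_force: 60.0
```

```bash
python3 -m pendant '[0,0,0.001,0,0,0,0, 0,0,0,0,0,0,0]'
```

```text
clock: 10.12
position: [0.6275, 0.0203, 0.0809]
ee_rot: [3.113, 0.421, 0.001]
force: [-2.7, 0.4, 5.3]
width: 0.297
gripper_force: 60.0
```

Contact with the table; release.

```bash
python3 -m pendant '[0,0,0,0,0,0,0.04, 0,0,0,0,0,0,0.05, 0,0,0,0,0,0,0.07, 0,0,0,0,0,0,0.0918, 0,0,0,0,0,0,0.0918, 0,0,0,0,0,0,0.0918, 0,0,0,0,0,0,0.0918, 0,0,0,0,0,0,0.0918]' 20; python3 -m pendant '[0,0,-0.02,0,0,0,0.0918, 0,0,-0.04,0,0,0,0.0918, 0,0,-0.05,0,0,0,0.0918, 0,0,0,0,0,0,0.0918, 0,0,0,0,0,0,0.0918]'
python3 - <<'E'
from h import *
c=get_image("scene")[...,::-1]
w=get_image("wrist")[...,::-1]
f=lambda a:cv2.resize(a,(400,300),interpolation=cv2.INTER_CUBIC)
cv2.imwrite("pics/c5.png",np.hstack([f(c[130:290,200:420]),f(w)]))
E
```

```text
clock: 11.12
position: [0.6272, 0.0201, 0.0801]
ee_rot: [3.113, 0.421, -0.0]
force: [-0.3, 0.7, -0.4]
width: 0.995
gripper_force: 0.0
clock: 11.75
position: [0.6269, 0.0199, 0.1899]
ee_rot: [3.113, 0.421, -0.0]
force: [-0.2, 0.1, -0.3]
width: 0.998
gripper_force: 0.0
```

View pics/c5.png

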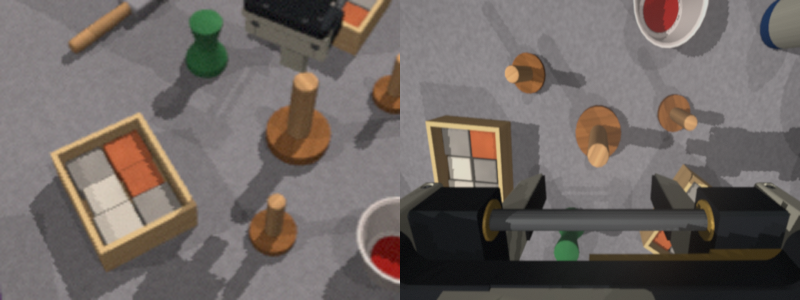

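The tamper stands upright and free, and the bin's stones are level.

```bash
python3 -c "
from cell import *
print(sign_off())"
```

```text
the job is handed in; nothing more can be done
None
```

Both proud chunks are pressed level with the stones around them, the tamper stands upright and released on the bare table clear of the bin, and the job was handed in at about 12 s on the robot's clock.

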